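# Unhook the right spacer plate and fill the gap in the pack

### The arm

A 6-joint arm with a two-finger parallel gripper is mounted at the origin on the work surface. World frame = base frame: x ahead of the robot, y to its left, z up, the work surface at z = 0. Lengths are in m, angles in rad, forces in N, time in s.
With the tool pointing down it reaches from about 0.275 to 0.775 m from the base axis. Payload 14.6 kg.
Tool frame: the origin (TCP) lies midway between the tips of the shut fingers; the grasp point (between the pads) lies 19 mm behind it (r.hold_point_z is the z of the grasp point in the tool frame, in m); z points along the fingers, y is the line along which they close (so a half turn about z gives the same grasp; the last joint's range is limited). The gripper opens to 85 mm and grips with 20 to 120 N. Pads are 22 mm wide; open, the fingers measure 114 mm over their backs; the gripper's body (76 mm by 85 mm) begins 54 mm behind the grasp point. The pads swing forward as they close: fully open they stand 13 mm farther back than shut.
Start: joints at [1.07, 0.263, -0.048, 1.259, 0, 1.415], TCP at [0.178, 0.494, 0.231] pointing down, gripper open.
Joint ranges: [-2.65, 2.65], [-0.89, 1.7], [-1.18, 1.37], [-2.13, 2.11], [-1.35, 1.29], [-3.14, 3.14]. Speed limits (rad/s): [1.89, 1.89, 2.57, 2.79, 3.14, 3.14].

### API

Orientations are given as a 3x3 rotation matrix whose columns are the frame's x, y, z axes.
In Python, from station import r gives the robot as it stands.
- The arm moves only by the tool carry_out, never from a script. Its argument "moves" is one flat list of numbers, 7 for each row, row after row: the turn, a rotation vector about the world's x, y, z in degrees, then the shift along the world's x, y, z in m, then the opening, from -1 (shut) to 1 (fully open), so that 0 is half open. In form: [wx, wy, wz, dx, dy, dz, jaw, wx, wy, wz, dx, dy, dz, jaw, ...]. A call has exactly 8 rows; each row is the pose to reach, as a shift and turn from the pose commanded when the call began; what a row does not reach only later rows make up. A row lasts 1/10 s, in which the tool goes at most 50 mm and 8.59 degrees, less where a joint would pass 70% of its speed; a pose out of reach is approached as far as the arm can. A call with a gripper value outside its range is refused whole. The fingers move at their own pace and stop on an object; the grip force is fixed at half the most. Time passes only in rows, so rows that repeat a pose let the fingers close, or fill a call up. It gives the time, the measured TCP pose, the force, the opening and the grip force at its end, in the units of the state.
- r.sense(): the state, without advancing time (a new reading comes with each control period).
- r.read_camera(name): name is "side" or "top"; returns a dict with "img" (384x512x3 uint8, red, green, blue), "intrinsics" (3x3 intrinsics, pixels), "camera_from_world" (4x4, takes a point from world to camera coordinates). Camera axes: x right, y up, looking along -z (the intrinsics and any distortion apply to the point x, -y, -z); pixel columns grow to the right and rows downward; lengths in m; the calibration is good to about 2 mm. A picture is of the moment at which its call begins. There is no depth.
- r.sign_off(): hands the job in; it is judged then, once.
The state is a dict: "clock": time; "joint_positions": joint angles; "qd": joint speeds; "tau": joint torques, N m; "tool_pos": TCP position; "tool_rot": TCP orientation; "force": force on the tool from outside, world axes, zero at the start; "torque": the same for the moment, N m; "opening": finger opening in m; "finger_force": force on a finger pad.
Only numpy, scipy, OpenCV 4.12 (cv2) and the standard library are available. Lean on these libraries where they do the work, as an engineer would, in place of code of your own. Each camera call takes 0.05 s, during which the arm holds its last target. There are 200 camera calls.

### The job

Two steel spacer plates hang on the rack's barbed hooks; find by feel the one that fits the gap left in the blue spacer cradle, work it off its hook over the barb without forcing it, and stand it fully home in the gap, upright with its yellow tab on top. Leave the other plate hanging on its hook, and leave everything else on the bench where it is.

Things in the scene. Friction and masses are not known exactly. Their poses are not given: they have to be found in the camera images.
- plate_a_mid (a point): steel spacer plate with yellow tab, 0.3 to 0.75 kg, 164 mm tall along its z, hanging on a hook (left or right varies). plate_a and plate_b: same outline, one 10 mm thick, the other 16 mm; which is which must be felt or measured. This point: the middle of its eye (hole 30 mm wide, 28 mm high), half-way up. x = thickness, y = width, z = up. Hanging, x runs along the hook, the eye's top rests on the bar.
- plate_b_mid (a point): the other spacer plate, axes and point as plate_a_mid, same outline, the other thickness. Foot 60 mm wide, from 82 to 14 mm below this point; 13 mm of metal either side of the eye; crosspiece 56 mm wide, 14 to 26 mm above; tab 30 mm wide, 26 to 82 mm above. Grip the tab across the thickness, about 60 mm above this point.
- hook_left (a point): left hook: the point where its level bar ends and turns up. 8 mm round bar, axis 170 mm above the bench; x = along the bar, outward, z = up. Level for 85 mm from the crossbar to here, then rising outward at 45 degrees to a tip 28 mm further out and 28 mm higher; from the tip a red barb, 6 mm thick, points 12 mm back and 7 mm up. The plate hangs 43 to 53 mm inward of this point.
- hook_right (a point): right hook, like the left, 150 mm from it towards the rack's -y. A level lift cannot clear the barb: raise the plate until the bar runs through the middle of the eye, slide it outward, leaning its top back towards the rack by about 40 degrees, so that the eye follows the rising end and passes over the barb.
- rack: fixed green hook rack; origin on the bench below the hooks' roots; x = the way the hooks point, y = left. Base 170 x 290 mm, 12 mm thick (x -55 to 115 mm), uprights at y +-135 mm and a crossbar (x -12 to 0), up to 180 mm high. Hooks at y +75 and -75 mm.
- gap (a point): centre of the floor of the gap in the fixed blue cradle, 12 mm above the bench; x = across, y = along, z = up. 13.5 mm wide, 66 mm long, 38 mm deep, long edges rounded (5 mm). Only the 10 mm plate goes in: foot down on the floor, thickness along x, either way round. Cradle 150 mm (x) by 110 mm (y), 50 mm high; bolt heads 57 mm.
- filter: bystander, to be left alone: red oil filter standing on the rack's base between the hooks, 64 mm diameter, 58 mm high; origin under its centre.
- spray: bystander, to be left alone: spray can standing beside the cradle, 56 mm diameter, 155 mm high; origin under its centre.
- oil: bystander, to be left alone: black oil bottle, 66 mm diameter, 170 mm high; origin under its centre.
- bearing: bystander, to be left alone: steel bearing ring lying flat, 90 mm diameter, 22 mm high; origin under its centre.
- hammer: bystander, to be left alone: hammer lying on the bench left of the rack, up to 300 mm long and 40 mm high.
- wrench: bystander, to be left alone: wrench lying on the bench beyond the cradle, under 20 mm high.
- carton: bystander, to be left alone: carton 90 x 70 x 50 mm; origin under its centre.
There are look-alikes about, which are no part of the job. What is shaped like the part that bears plate_b_mid but green or orange is not meant.

How it is judged:
On the way:
1. a plate is off its hook, held clear of both hooks and above the cradle (((distance between plate_a_mid and hook_left above 0.09 m and distance between plate_a_mid and hook_right above 0.09 m and height (world z) of plate_a_mid above 0.15 m) or (distance between plate_b_mid and hook_left above 0.09 m and distance between plate_b_mid and hook_right above 0.09 m and height (world z) of plate_b_mid above 0.15 m))), for 0.1 s.
At the end, for the whole second after the job is handed in: The plate that fits (only the 10 mm one can) stands at rest in the cradle's gap, tab up: its foot within 4 mm of the gap's floor, its middle within 9 mm of the gap's centre line, upright and square to the gap within 7 degrees; the other plate hangs on its hook within 40 mm of where it was (((z of plate_a_mid in the frame of gap below 0.086 m and horizontal distance between plate_a_mid and gap below 0.009 m and angle between the x axis of plate_a_mid and the x axis of gap, either way round below 0.12 rad and angle between plate_a_mid's own z axis and vertical below 0.12 rad and linear speed of plate_a below 0.02 m/s and distance of plate_b_mid from where it was at the start of the episode below 0.04 m and height (world z) of plate_b_mid above 0.14 m and linear speed of plate_b below 0.05 m/s) or (z of plate_b_mid in the frame of gap below 0.086 m and horizontal distance between plate_b_mid and gap below 0.009 m and angle between the x axis of plate_b_mid and the x axis of gap, either way round below 0.12 rad and angle between plate_b_mid's own z axis and vertical below 0.12 rad and linear speed of plate_b below 0.02 m/s and distance of plate_a_mid from where it was at the start of the episode below 0.04 m and height (world z) of plate_a_mid above 0.14 m and linear speed of plate_a below 0.05 m/s))); the robot touches nothing.
It fails at once if a bystander is moved by more than 30 mm (distance of any of filter, spray, oil, bearing, hammer, wrench, carton from where it was at the start of the episode above 0.03 m).
It fails at once if a plate is forced against the rack (more than 45 N) (contact force between any of plate_a, plate_b and rack above 45 N).
It also fails if it takes over 64 s, if anything falls off the work surface, if the arm or the gripper's body presses on something with over 40 N, if the wrist force passes 120 N, or if a joint passes its speed limit or range.

## Working session

There is one attempt and no reset: what is moved stays moved. The work goes in short steps, Python scripts to look and compute and a tool call to move; the robot and the scene stay as the last step left them, time stands still between calls to the robot, and variables do not carry over. Pictures are saved under pics/ and viewed, at most 10 in all, crops included, and the job is handed in when it is done.

Besides the shell and the picture viewer there is one more tool, called after "Call:" as name(argument=value, ...) on one line, values as JSON. carry_out: Moves the arm, as the interface text tells. Its arguments: {"type":"object","properties":{"moves":{"type":"array","items":{"type":"number"}}},"required":["moves"]}

```bash
mkdir -p pics; ls; cat > h.py <<'E'
import numpy as np, cv2
from station import r
def snap(name,fn,box=None,scale=1):
    c=r.read_camera(name); im=c["img"][:,:,::-1]
    np.savez(fn.replace('.png','.npz'),K=c["intrinsics"],T=c["camera_from_world"],img=c["img"])
    if box: x0,y0,x1,y1=box; im=im[y0:y1,x0:x1]
    if scale!=1: im=cv2.resize(im,None,fx=scale,fy=scale,interpolation=cv2.INTER_CUBIC)
    cv2.imwrite(fn,im); return c
def proj(c,P):
    P=np.atleast_2d(P); q=(c["T"] @ np.c_[P,np.ones(len(P))].T)[:3]
    q=np.array([q[0],-q[1],-q[2]]); u=c["K"]@q; return (u[:2]/u[2]).T
def ray(c,uv):
    T=c["T"];R=T[:3,:3];o=-R.T@T[:3,3]
    d=np.linalg.inv(c["K"])@np.array([uv[0],uv[1],1.]); d=R.T@np.array([d[0],-d[1],-d[2]]); return o,d/np.linalg.norm(d)
def tri(c1,p1,c2,p2):
    o1,d1=ray(c1,p1);o2,d2=ray(c2,p2)
    s=np.linalg.lstsq(np.c_[d1,-d2],o2-o1,rcond=None)[0]
    a=o1+s[0]*d1;b=o2+s[1]*d2; return (a+b)/2,np.linalg.norm(a-b)
def atz(c,p,z):
    o,d=ray(c,p); return o+d*(z-o[2])/d[2]
def ld(fn): return dict(np.load(fn))
E
python3 - <<'E'
from h import *
a=snap('side','pics/s0.png',scale=1.5);b=snap('top','pics/t0.png',scale=1.5)
for c in(a,b):
    T=c["camera_from_world"];print((-T[:3,:3].T@T[:3,3]).round(3),T[:3,:3].round(2).tolist(),c["intrinsics"].tolist())
print(r.sense(),r.hold_point_z)
E
```

```text
pics
[-0.166 -0.674  0.774] [[0.72, -0.69, 0.02], [0.36, 0.4, 0.84], [-0.59, -0.6, 0.54]] [[411.52022977700443, 0.0, 261.0412377772723], [0.0, 411.52022977700443, 189.18259568272865], [0.0, 0.0, 1.0]]
[0.326 0.042 1.259] [[0.01, -1.0, -0.01], [0.98, 0.01, 0.19], [-0.19, -0.01, 0.98]] [[380.8331221495837, 0.0, 253.83680074464948], [0.0, 380.8331221495837, 194.7376196579944], [0.0, 0.0, 1.0]]
{'clock': 0.1, 'joint_positions': array([ 1.06967650e+00,  2.63496995e-01, -4.88569458e-02,  1.25942980e+00,
        9.12437767e-06,  1.41548583e+00]), 'qd': array([ 0.00055739, -0.0026964 ,  0.00105154,  0.0008676 ,  0.00105762,
       -0.00034395]), 'tau': array([ 3.76964745e-03, -6.38576674e+01,  3.85062504e+01,  9.96229181e-03,
       -1.78485056e-04, -2.22707723e-05]), 'tool_pos': array([0.17783897, 0.49369582, 0.23086791]), 'tool_rot': array([[-9.40801391e-01,  3.38957978e-01, -4.82362708e-04],
       [ 3.38958283e-01,  9.40801010e-01, -8.61620764e-04],
       [ 1.61754091e-04, -9.74114848e-04, -9.99999512e-01]]), 'force': array([0.44631532, 0.54717926, 0.14816611]), 'torque': array([-0.01961726, -0.01811366,  0.01441759]), 'finger_force': 0.0, 'opening': 0.08545839724937565} -0.0187
```

View pics/s0.png

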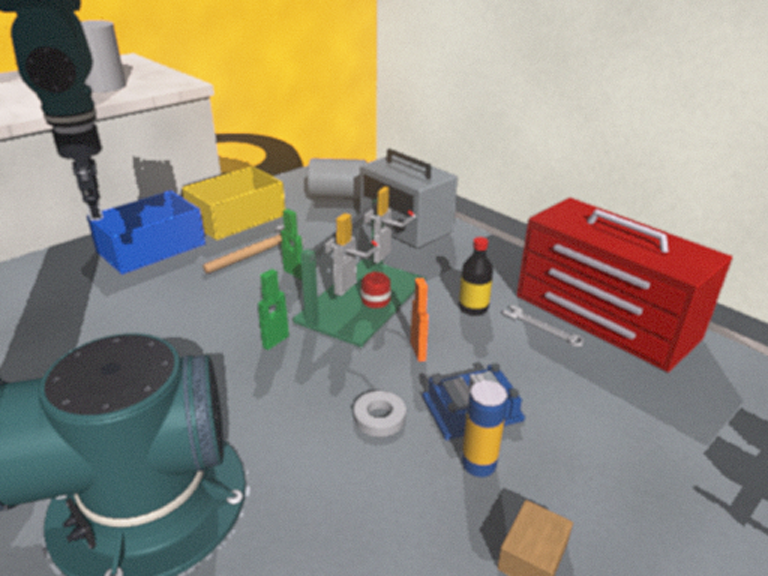

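View pics/t0.png

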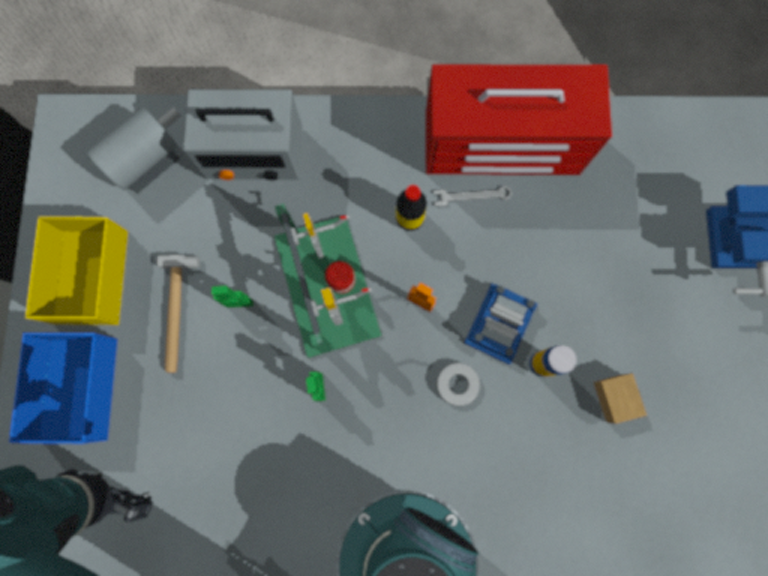

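The steel plates with yellow tabs hang at side (344,232) and (382,205), and at top (328,298) and (309,225). The look-alikes are green at side (291,240) and (272,308), and orange at (421,320). The blue cradle is at side (472,395) and top (502,322). Next I'll crop closer.

```bash
python3 - <<'E'
from h import *
a=ld('pics/s0.npz');b=ld('pics/t0.npz')
def crop(c,x0,y0,w,h,s):
    im=cv2.resize(c['img'][y0:y0+h,x0:x0+w,::-1],None,fx=s,fy=s,interpolation=cv2.INTER_CUBIC)
    for i in range(0,w,10):
        cv2.line(im,(i*s,0),(i*s,6 if (x0+i)%50 else 16),(0,0,255),1)
        if i%20==0: cv2.putText(im,str(x0+i),(i*s,24),0,.35,(0,0,255),1)
    for i in range(0,h,10):
        cv2.line(im,(0,i*s),(6,i*s),(0,0,255),1)
        if i%20==0: cv2.putText(im,str(y0+i),(8,i*s+4),0,.35,(0,0,255),1)
    return im
cv2.imwrite('pics/c1.png',np.hstack([crop(a,200,120,78,118,5),crop(b,180,130,78,118,5)]))
cv2.imwrite('pics/c2.png',np.hstack([crop(a,275,235,80,85,5),crop(b,300,180,75,85,5)]))
E
```

```text
(no output)
```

View pics/c1.png

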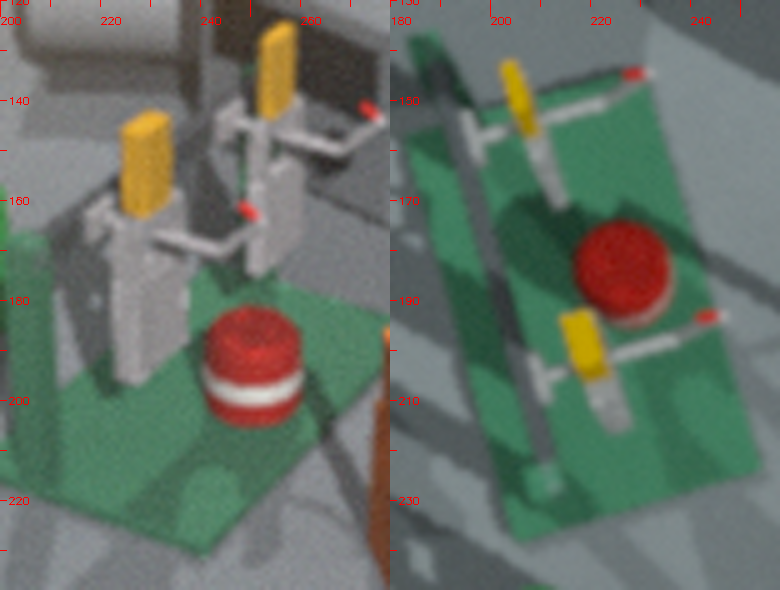

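View pics/c2.png

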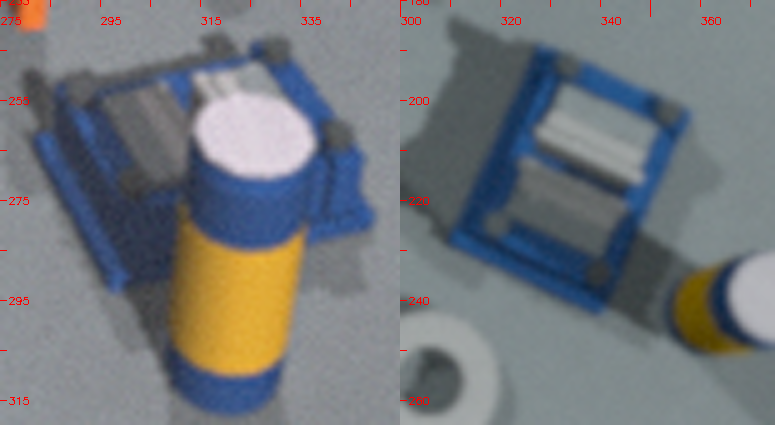

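```bash
cat > fit.py <<'E'
from h import *
from scipy.optimize import least_squares
a=ld('pics/s0.npz');b=ld('pics/t0.npz')
def xf(p,L): 
    c,s=np.cos(p[2]),np.sin(p[2]); L=np.atleast_2d(L)
    return np.c_[p[0]+c*L[:,0]-s*L[:,1],p[1]+s*L[:,0]+c*L[:,1],L[:,2]]
def fit(obs,p0):
    f=lambda p:np.concatenate([(proj(c,xf(p,l))[0]-uv) for c,l,uv in obs])
    s=least_squares(f,p0,loss='soft_l1'); return s.x,f(s.x).reshape(-1,2)
E
python3 - <<'E'
from fit import *
obs=[(b,(.115,.145,.012),(231,144)),(b,(.115,-.145,.012),(254.4,223.6)),(b,(-.055,-.145,.012),(204.6,238.6)),
(b,(.085,.075,.17),(223,151)),(b,(.113,.075,.198),(231.6,145)),(b,(.085,-.075,.17),(238,198.4)),(b,(.113,-.075,.198),(246.6,193.4)),
(a,(.085,.075,.17),(268.6,150)),(a,(.113,.075,.198),(276.2,144.4)),(a,(.085,-.075,.17),(244.4,170)),(a,(.113,-.075,.198),(252.4,165)),(a,(.115,-.145,.012),(241,230.6))]
p,e=fit(obs,[.5,.25,-1.4]);print(p,np.degrees(p[2]));print(e.round(1).tolist())
print(xf(p,[[.085,.075,.17],[.085,-.075,.17],[.037,.075,.16],[.037,-.075,.16]]))
np.save('rack.npy',p)
# cradle
for z in(.012,.05):print([atz(b,q,z).round(3).tolist() for q in[(328,189),(358,202),(341,242.4),(310.4,228)]])
P=atz(b,(228-0,0),.05)
im=cv2.resize(b['img'][180:250,300:370,::-1],None,fx=8.5,fy=8.5,interpolation=cv2.INTER_CUBIC)
for i in range(0,70,5):
    cv2.putText(im,str(300+i),(int(i*8.5),10),0,.35,(0,0,255),1);cv2.putText(im,str(180+i),(0,int(i*8.5)),0,.35,(0,0,255),1)
cv2.imwrite('pics/c3.png',im)
for y0 in range(0,1):
  for nm,uvs in (('L',[(502.,62)]),):pass
# tab tops
t=lambda u,v:((u-390)/5+180,v/5+130)
s=lambda u,v:(u/5+200,v/5+120)
for nm,tt,ss in (('L',t(512,64),s(281,25)),('R',t(577,313),s(147,115))):
    print(nm,tri(b,tt,a,ss), atz(b,tt,.242))
E
```

```text
[ 0.57385505  0.20743911 -1.26940442] -72.7315159144078
[[-0.3, -0.8], [0.6, 0.3], [0.5, 0.3], [0.7, -0.6], [0.5, -0.2], [-0.3, -0.7], [0.1, -0.3], [-0.8, 0.4], [-0.3, 0.2], [-0.7, 0.8], [-0.4, -0.2], [-0.4, -1.0]]
[[0.67070659 0.14853428 0.17      ]
 [0.52746795 0.10400683 0.17      ]
 [0.6564578  0.19437064 0.16      ]
 [0.51321917 0.14984319 0.16      ]]
[[0.589, -0.188, 0.012], [0.546, -0.286, 0.012], [0.412, -0.225, 0.012], [0.458, -0.127, 0.012]]
[[0.581, -0.181, 0.05], [0.539, -0.276, 0.05], [0.409, -0.217, 0.05], [0.454, -0.122, 0.05]]
L (array([0.66763475, 0.19727829, 0.24292313]), np.float64(0.004069979064880174)) [0.66960792 0.19619173 0.242     ]
R (array([0.52517239, 0.15769211, 0.24148339]), np.float64(0.006852703663541878)) [0.52785833 0.15561775 0.242     ]
```

View pics/c3.png

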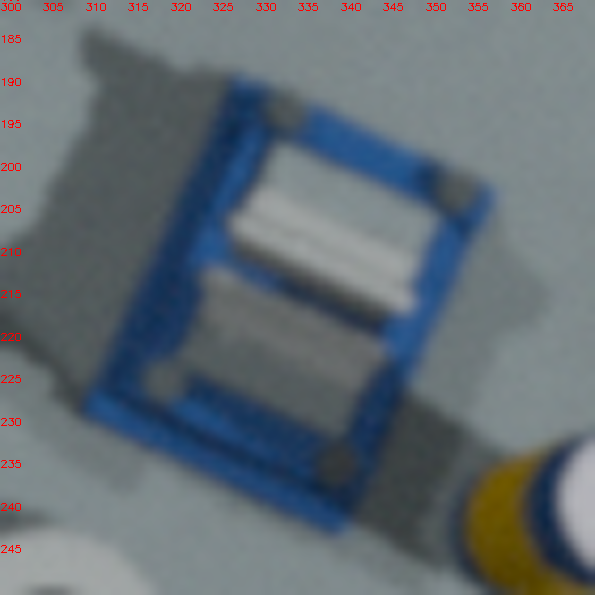

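The two plates stand about where they should: tab tops triangulate to z≈0.242. The left (far) plate looks thinner. In the cradle, the gap is the dark-and-blue strip between the light and dark blocks, near pixel (336,215) in the top view. Next I'll fit the cradle and get the gap profile.

```bash
python3 - <<'E'
from fit import *
# top base corners & side base corners: local order
tc=[(300+232/8.5,180+78/8.5),(300+493/8.5,180+190/8.5),(300+342/8.5,180+533/8.5),(300+85/8.5,180+405/8.5)]
L=[(.075,.055),(.075,-.055),(-.075,-.055),(-.075,.055)]
for z in(0,.012,.03,.05):
    obs=[(b,(*l,z),q) for l,q in zip(L,tc)]
    obs2=obs+[(a,(.075,-.055,z),(349.4,278)),(a,(-.075,-.055,z),(298.6,293)),(a,(-.075,.055,z),(282.6,262.4))]
    for o in(obs,obs2):
        p,e=fit(o,[.5,-.2,-.42]);print(z,p.round(4),e.round(1).tolist())
p,e=fit([(b,(*l,.006),q) for l,q in zip(L,tc)],[.5,-.2,-.42]);print(p);np.save('cr.npy',p)
for z in(.05,):
  for s in np.arange(-.06,.0601,.002):
    y=np.linspace(-.022,.022,30)
    q=proj(b,xf(p,np.c_[np.full(30,s),y,np.full(30,z)])).astype(np.float32)
    v=cv2.remap(b['img'],q[None,:,0],q[None,:,1],cv2.INTER_LINEAR).mean((0,1))
    q=proj(a,xf(p,np.c_[np.full(8,s),np.linspace(.022,.03,8),np.full(8,z)])).astype(np.float32)
    w=cv2.remap(a['img'],q[None,:,0],q[None,:,1],cv2.INTER_LINEAR).mean((0,1))
    print(round(s*1000),v.round().astype(int),w.round().astype(int),q[0].round())
E
```

```text
0 [ 0.5025 -0.2073 -0.4363] [[0.4, -0.8], [-0.0, -0.2], [0.0, 0.2], [-0.4, 0.8]]
0 [ 0.5049 -0.2061 -0.4361] [[0.0, -1.5], [-0.4, -0.9], [-0.4, -0.5], [-0.8, 0.1], [1.5, 2.3], [-0.7, 0.7], [-0.7, 2.3]]
0.012 [ 0.501  -0.2049 -0.4365] [[0.4, -1.1], [0.2, -0.3], [0.1, 0.4], [-0.7, 0.9]]
0.012 [ 0.5008 -0.2065 -0.4277] [[0.6, -1.0], [0.5, -0.5], [0.8, 0.4], [-0.1, 1.1], [1.3, -0.4], [-1.1, -1.6], [-1.6, -0.0]]
0.03 [ 0.4987 -0.2011 -0.4378] [[0.2, -1.6], [0.5, -0.6], [0.1, 0.7], [-1.1, 0.9]]
0.03 [ 0.4963 -0.2054 -0.4084] [[0.8, -0.7], [1.4, -0.6], [2.3, 1.3], [0.6, 2.4], [1.0, -5.4], [-1.5, -5.8], [-2.9, -4.1]]
0.05 [ 0.4962 -0.197  -0.4404] [[0.2, -2.2], [0.9, -0.8], [0.0, 1.1], [-1.6, 1.0]]
0.05 [ 0.4935 -0.2029 -0.4002] [[0.9, -1.1], [2.1, -1.0], [3.1, 1.8], [0.8, 2.9], [0.6, -11.4], [-2.3, -11.6], [-4.1, -9.6]]
[ 0.50176655 -0.20610919 -0.4363393 ]
-60 [ 28  61 100] [ 64  80 115] [292. 258.]
-58 [26 57 94] [56 69 98] [293. 258.]
-56 [26 55 91] [54 63 86] [293. 258.]
-54 [30 56 90] [54 60 83] [294. 258.]
-52 [37 59 88] [58 64 85] [295. 257.]
-50 [50 65 86] [67 72 87] [295. 257.]
-48
[... 1619 characters left out ...]
 [323. 251.]
30 [133 142 143] [149 152 155] [323. 251.]
32 [131 141 143] [146 152 154] [324. 251.]
34 [130 141 143] [148 153 157] [325. 251.]
36 [130 140 143] [151 154 160] [325. 251.]
38 [129 140 143] [151 155 159] [326. 250.]
40 [127 138 141] [149 153 158] [327. 250.]
42 [121 133 137] [142 148 154] [327. 250.]
44 [109 122 132] [129 134 144] [328. 250.]
46 [ 90 107 128] [104 112 130] [329. 250.]
48 [ 67  93 128] [ 75  90 121] [329. 250.]
50 [ 47  84 130] [ 61  80 120] [330. 249.]
52 [ 38  82 132] [ 60  80 122] [331. 249.]
54 [ 37  82 133] [ 60  82 123] [331. 249.]
56 [ 38  82 133] [ 61  82 124] [332. 249.]
58 [ 41  84 133] [ 60  83 127] [333. 249.]
60 [ 51  89 134] [ 65  88 133] [333. 249.]
```

The gap centre is near (0.500,-0.205), along-axis yaw -25°. The left plate's mid is near (0.657,0.193,0.16), with the hook yaw at -72.7°. I'll go above the left plate.

Call:
carry_out(moves=[0,0,7,0.03,-0.015,0.04,0,0,0,14,0.065,-0.035,0.07,0,0,0,21,0.1,-0.06,0.08,0,0,0,28,0.14,-0.085,0.08,0,0,0,35,0.18,-0.11,0.08,0,0,0,37,0.22,-0.135,0.08,0,0,0,37,0.26,-0.16,0.08,0,0,0,37,0.3,-0.185,0.08,0])

```text
clock: 0.9
tool_pos: [0.4793, 0.3075, 0.3111]
tool_rot: [[-0.955, -0.295, -0.0], [-0.295, 0.955, -0.0], [0.0, 0.0, -1.0]]
force: [0.7, 0.5, -0.1]
opening: 0.0426
finger_force: 0.0
```

Call:
carry_out(moves=[0,0,0,0.04,-0.025,0,0,0,0,0,0.08,-0.05,0,0,0,0,0,0.12,-0.08,0,0,0,0,0,0.15,-0.1,0,0,0,0,0,0.179,-0.117,0,0,0,0,0,0.179,-0.117,0,0,0,0,0,0.179,-0.117,0,0,0,0,0,0.179,-0.117,0,0])

```text
clock: 1.7
tool_pos: [0.6563, 0.1925, 0.3114]
tool_rot: [[-0.955, -0.296, -0.0], [-0.296, 0.955, 0.0], [0.0, 0.0, -1.0]]
force: [-0.1, -0.1, 0.1]
opening: 0.043
finger_force: 0.0
```

```bash
python3 - <<'E'
from fit import *
c=snap('side','pics/s1.png');d=snap('top','pics/t1.png')
s=r.sense();print(s['clock'],s['joint_positions'].round(3),s['tool_pos'],s['tool_rot'].round(3).tolist(),s['force'])
def crop(c,x0,y0,w,h,k):
    im=cv2.resize(c['img'][y0:y0+h,x0:x0+w,::-1],None,fx=k,fy=k,interpolation=cv2.INTER_CUBIC)
    for i in range(0,w,10): cv2.putText(im,str(x0+i),(i*k,10),0,.35,(0,0,255),1)
    for i in range(0,h,10): cv2.putText(im,str(y0+i),(0,i*k),0,.35,(0,0,255),1)
    return im
cv2.imwrite('pics/c4.png',np.hstack([crop(c,205,60,80,110,5),crop(d,180,100,80,110,5)]))
E
```

```text
1.8 [ 0.167  0.575  0.681  1.676  0.    -0.134] [0.65613675 0.19269657 0.31188203] [[-0.955, -0.297, 0.0], [-0.297, 0.955, 0.0], [-0.0, 0.0, -1.0]] [-0.84828423 -0.40428946 -0.81383293]
```

View pics/c4.png

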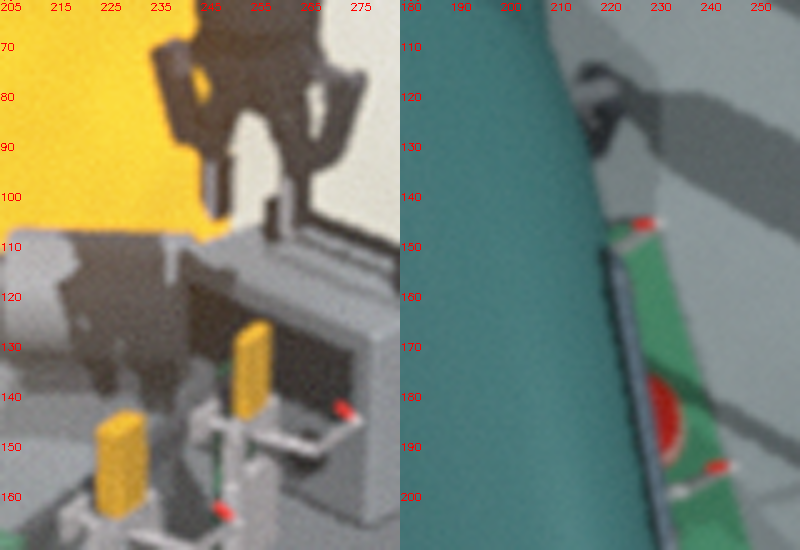

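The side view shows finger tips at about (248,104) and (262,108), squarely above the left tab (top at (256,126)). The top view is blocked by the arm. I'll check against projection and correct.

```bash
python3 - <<'E'
from fit import *
c=ld('pics/s1.npz');s=r.sense();p=np.load('rack.npy')
print('tcp px',proj(c,s['tool_pos']))
u=np.array([.297,-.955,0]);v=np.array([.955,.297,0])
for k in(-.021,.021):print('finger',proj(c,s['tool_pos']+k*u+[0,0,.006]))
for rx in(.035,.04,.045):
  for t in(.010,.016):
    print(rx,t,proj(c,xf(p,[[rx+i*t/2,.075+j*.015,z] for z in(.242,.186) for i,j in((-1,1),(1,1),(1,-1),(-1,-1))])).round(1).tolist())
# yellow silhouette extents per row
im=c['img'].astype(int);m=(im[:,:,0]>im[:,:,2]+70)&(im[:,:,1]>im[:,:,2]+30)
for y in range(123,148,2):
    x=np.where(m[y,240:268])[0]; 
    if len(x):print(y,240+x.min(),240+x.max())
E
```

```text
tcp px [[255.38230582 105.43470775]]
finger [[249.42725953 102.25816192]]
finger [[261.45406717 104.87442737]]
0.035 0.01 [[255.3, 124.3], [258.0, 124.9], [253.4, 128.3], [250.6, 127.6], [255.1, 140.2], [257.8, 140.9], [253.2, 144.5], [250.5, 143.8]]
0.035 0.016 [[254.5, 124.1], [258.9, 125.1], [254.2, 128.5], [249.7, 127.4], [254.3, 140.0], [258.6, 141.1], [254.1, 144.7], [249.7, 143.6]]
0.04 0.01 [[256.7, 124.6], [259.4, 125.3], [254.7, 128.7], [252.0, 128.0], [256.5, 140.6], [259.2, 141.3], [254.6, 144.9], [251.9, 144.2]]
0.04 0.016 [[255.8, 124.4], [260.3, 125.5], [255.6, 128.9], [251.1, 127.8], [255.7, 140.4], [260.0, 141.5], [255.4, 145.1], [251.1, 143.9]]
0.045 0.01 [[258.0, 124.9], [260.8, 125.6], [256.1, 129.0], [253.4, 128.3], [257.8, 140.9], [260.5, 141.6], [256.0, 145.2], [253.2, 144.5]]
0.045 0.016 [[257.2, 124.7], [261.6, 125.8], [257.0, 129.2], [252.5, 128.1], [257.0, 140.7], [261.3, 141.8], [256.8, 145.4], [252.4, 144.3]]
125 254 258
127 252 258
129 252 258
131 252 258
133 252 258
135 252 258
137 252 258
139 251 258
141 251 257
143 253 254
```

The silhouette is 7 px wide, which fits the 10 mm plate at rack x ≈ 0.039. The tool is aligned, so I'll descend and grip to feel the thickness.

Call:
carry_out(moves=[0,0,0,0,0,-0.03,0,0,0,0,0,0,-0.06,0,0,0,0,0,0,-0.085,0,0,0,0,0,0,-0.1,0,0,0,0,0,0,-0.11,0,0,0,0,0,0,-0.11,0,0,0,0,0,0,-0.11,0,0,0,0,0,0,-0.11,0])

```text
clock: 2.6
tool_pos: [0.6573, 0.1921, 0.2024]
tool_rot: [[-0.955, -0.296, 0.002], [-0.296, 0.955, 0.0], [-0.002, -0.0, -1.0]]
force: [-0.8, 0.1, 0.2]
opening: 0.0424
finger_force: 0.0
```

Call:
carry_out(moves=[0,0,0,0,0,0,-0.3,0,0,0,0,0,0,-0.5,0,0,0,0,0,0,-0.6,0,0,0,0,0,0,-0.7,0,0,0,0,0,0,-1,0,0,0,0,0,0,-1,0,0,0,0,0,0,-1,0,0,0,0,0,0,-1])

```text
clock: 3.4
tool_pos: [0.6571, 0.1918, 0.2014]
tool_rot: [[-0.955, -0.295, 0.0], [-0.295, 0.955, -0.0], [-0.0, -0.0, -1.0]]
force: [-0.3, -1.4, 2.8]
opening: 0.0093
finger_force: 60.9
```

The opening reads 9.3 mm, so this is the thin plate. I'll lift it 10 mm so the bar runs through the middle of the eye, and work out the unhooking path.

Call:
carry_out(moves=[0,0,0,0,0,0.003,-1,0,0,0,0,0,0.006,-1,0,0,0,0,0,0.008,-1,0,0,0,0,0,0.01,-1,0,0,0,0,0,0.01,-1,0,0,0,0,0,0.01,-1,0,0,0,0,0,0.01,-1,0,0,0,0,0,0.01,-1])

```text
clock: 4.2
tool_pos: [0.6569, 0.1919, 0.2112]
tool_rot: [[-0.955, -0.295, -0.0], [-0.295, 0.955, -0.0], [0.0, 0.0, -1.0]]
force: [-0.6, 0.2, -4.5]
opening: 0.0089
finger_force: 59.9
```

```bash
python3 - <<'E'
from fit import *
s=r.sense();print(s['tool_pos'],s['force'],s['torque'],s['opening'])
p=np.load('rack.npy');c,sn=np.cos(p[2]),np.sin(p[2])
d=s['tool_pos'][:2]-p[:2];rx=c*d[0]+sn*d[1];ry=-sn*d[0]+c*d[1];print('rack x,y',rx,ry)
b0=(rx-.085)*1000
W=[(b0,0,0),(-20,0,14),(-8,.5,18),(0,1.5,22),(8,9,32),(15,16,40),(15.6,24,42),(20,28.5,42),(31,39.6,42),(34,48,42),(34,120,42),(34,120,0)]
h=41.4
P=[(x-h*np.sin(np.radians(t)),z+h*(np.cos(np.radians(t))-1),t) for x,z,t in W]
for i,(x,z,t) in enumerate(P):
    u=(x-P[0][0])/1000; print(W[i],'world cum: dx %.4f dy %.4f dz %.4f'%(u*c,u*sn,z/1000),'tilt',t,'wx %.1f wy %.1f'%(sn*t,-c*t))
b=ld('pics/t0.npz');print('oil',atz(b,(412/1.5,192/1.5),.17))
E
```

```text
[0.65689856 0.19189883 0.21115858] [-0.55448029  0.22354973 -4.54068423] [-0.05433686  0.04143576 -0.02068596] 0.008944831247454757
rack x,y 0.03949123365998465 0.07468713343740659
(np.float64(-45.508766340015356), 0, 0) world cum: dx 0.0000 dy -0.0000 dz 0.0000 tilt 0 wx -0.0 wy -0.0
(-20, 0, 14) world cum: dx 0.0046 dy -0.0148 dz -0.0012 tilt 14 wx -13.4 wy -4.2
(-8, 0.5, 18) world cum: dx 0.0073 dy -0.0236 dz -0.0015 tilt 18 wx -17.2 wy -5.3
(0, 1.5, 22) world cum: dx 0.0089 dy -0.0286 dz -0.0015 tilt 22 wx -21.0 wy -6.5
(8, 9, 32) world cum: dx 0.0094 dy -0.0301 dz 0.0027 tilt 32 wx -30.6 wy -9.5
(15, 16, 40) world cum: dx 0.0101 dy -0.0324 dz 0.0063 tilt 40 wx -38.2 wy -11.9
(15.6, 24, 42) world cum: dx 0.0099 dy -0.0319 dz 0.0134 tilt 42 wx -40.1 wy -12.5
(20, 28.5, 42) world cum: dx 0.0112 dy -0.0361 dz 0.0179 tilt 42 wx -40.1 wy -12.5
(31, 39.6, 42) world cum: dx 0.0145 dy -0.0466 dz 0.0290 tilt 42 wx -40.1 wy -12.5
(34, 48, 42) world cum: dx 0.0154 dy -0.0495 dz 0.0374 tilt 42 wx -40.1 wy -12.5
(34, 120, 42) world cum: dx 0.0154 dy -0.0495 dz 0.1094 tilt 42 wx -40.1 wy -12.5
(34, 120, 0) world cum: dx 0.0236 dy -0.0759 dz 0.1200 tilt 0 wx -0.0 wy -0.0
oil [ 0.74204008 -0.00327102  0.17      ]
```

Call:
carry_out(moves=[-2.7,-0.8,0,0.0009,-0.003,-0.0002,-1,-5.4,-1.7,0,0.0018,-0.0059,-0.0005,-1,-8,-2.5,0,0.0028,-0.0089,-0.0007,-1,-10.7,-3.4,0,0.0037,-0.0118,-0.001,-1,-13.4,-4.2,0,0.0046,-0.0148,-0.0012,-1,-15.3,-4.8,0,0.006,-0.0192,-0.0014,-1,-17.2,-5.3,0,0.0073,-0.0236,-0.0015,-1,-17.2,-5.3,0,0.0073,-0.0236,-0.0015,-1])

```text
clock: 5.0
tool_pos: [0.664, 0.1687, 0.2094]
tool_rot: [[-0.955, -0.282, 0.091], [-0.296, 0.908, -0.296], [0.001, -0.309, -0.951]]
force: [-0.1, 0.3, -4.2]
opening: 0.0095
finger_force: 59.9
```

Call:
carry_out(moves=[-1.9,-0.6,0,0.0008,-0.0025,0,-1,-3.8,-1.2,0,0.0016,-0.005,0,-1,-7,-2.2,0,0.0018,-0.0055,0.0014,-1,-10.2,-3.2,0,0.002,-0.006,0.0028,-1,-13.4,-4.2,0,0.0021,-0.0065,0.0042,-1,-17.2,-5.4,0,0.0025,-0.0077,0.006,-1,-21,-6.6,0,0.0028,-0.0088,0.0078,-1,-21,-6.6,0,0.0028,-0.0088,0.0078,-1])

```text
clock: 5.8
tool_pos: [0.6665, 0.1606, 0.2163]
tool_rot: [[-0.955, -0.228, 0.19], [-0.297, 0.732, -0.614], [0.001, -0.642, -0.766]]
force: [0.1, 0.6, -4.7]
opening: 0.0093
finger_force: 60.1
```

Call:
carry_out(moves=[-0.6,-0.2,0,-0.0001,0.0002,0.0024,-1,-1.2,-0.4,0,-0.0001,0.0004,0.0047,-1,-1.9,-0.6,0,-0.0002,0.0005,0.0075,-1,-1.9,-0.6,0,0.0002,-0.0009,0.009,-1,-1.9,-0.6,0,0.0007,-0.0023,0.0105,-1,-1.9,-0.6,0,0.0011,-0.0037,0.012,-1,-1.9,-0.6,0,0.0011,-0.0037,0.012,-1,-1.9,-0.6,0,0.0011,-0.0037,0.012,-1])

```text
clock: 6.6
tool_pos: [0.6682, 0.1557, 0.2296]
tool_rot: [[-0.955, -0.219, 0.199], [-0.296, 0.71, -0.639], [-0.002, -0.669, -0.743]]
force: [0.4, 0.3, -5.6]
opening: 0.0091
finger_force: 60.2
```

```bash
python3 - <<'E'
from h import *
c=snap('side','pics/s2.png')
s=r.sense();print(s['tool_pos'],s['force'],s['torque'])
cv2.imwrite('pics/c5.png',cv2.resize(c['img'][90:190,230:310,::-1],None,fx=6,fy=6,interpolation=cv2.INTER_CUBIC))
E
```

```text
[0.66811441 0.15581455 0.22952796] [-0.36879802 -0.29399794 -4.75932169] [1.29279173 0.35556957 0.00273745]
```

View pics/c5.png

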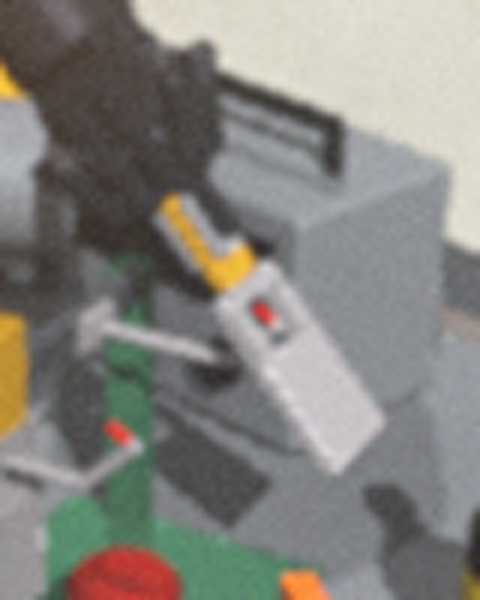

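The side crop shows the red barb at (263,312) inside the eye, clear of its edges. I'll go on outward over the barb, then up.

Call:
carry_out(moves=[0,0,0,0.0008,-0.0026,0.0028,-1,0,0,0,0.0017,-0.0053,0.0056,-1,0,0,0,0.0025,-0.0079,0.0083,-1,0,0,0,0.0033,-0.0105,0.0111,-1,0,0,0,0.0042,-0.0134,0.0141,-1,0,0,0,0.005,-0.016,0.017,-1,0,0,0,0.005,-0.016,0.017,-1,0,0,0,0.005,-0.016,0.017,-1])

```text
clock: 7.45
tool_pos: [0.6731, 0.1398, 0.2466]
tool_rot: [[-0.955, -0.219, 0.199], [-0.296, 0.71, -0.639], [-0.002, -0.669, -0.743]]
force: [-0.2, -0.8, -5.0]
opening: 0.0095
finger_force: 60.0
```

Call:
carry_out(moves=[0,0,0,0,-0.002,0.01,-1,0,0,0,0,-0.004,0.03,-1,0,0,0,0,-0.004,0.06,-1,6,1.9,0,0,-0.004,0.09,-1,12,3.7,0,0,-0.004,0.12,-1,19,5.9,0,0,-0.004,0.14,-1,26,8.1,0,0,-0.004,0.14,-1,33,10.3,0,0,-0.004,0.14,-1])

```text
clock: 8.25
tool_pos: [0.673, 0.1359, 0.3888]
tool_rot: [[-0.955, -0.293, 0.041], [-0.296, 0.948, -0.119], [-0.004, -0.126, -0.992]]
force: [0.3, 0.4, -5.4]
opening: 0.0094
finger_force: 60.0
```

Call:
carry_out(moves=[7.1,2.2,0,0,-0.01,0,-1,7.1,2.2,0,-0.01,-0.035,0,-1,7.1,2.2,0,-0.025,-0.065,0,-1,7.1,2.2,0,-0.04,-0.095,0,-1,7.1,2.2,0,-0.055,-0.125,0,-1,7.1,2.2,0,-0.07,-0.155,0,-1,7.1,2.2,0,-0.085,-0.185,0,-1,7.1,2.2,0,-0.1,-0.21,0,-1])

```text
clock: 9.05
tool_pos: [0.572, -0.0758, 0.3873]
tool_rot: [[-0.955, -0.295, 0.0], [-0.295, 0.955, -0.002], [0.0, -0.002, -1.0]]
force: [0.3, 1.1, -4.3]
opening: 0.0095
finger_force: 60.1
```

Call:
carry_out(moves=[0,0,7,-0.015,-0.03,-0.01,-1,0,0,14,-0.03,-0.06,-0.03,-1,0,0,21,-0.045,-0.09,-0.05,-1,0,0,28,-0.06,-0.115,-0.08,-1,0,0,35,-0.073,-0.131,-0.11,-1,0,0,42,-0.073,-0.131,-0.14,-1,0,0,47.8,-0.073,-0.131,-0.16,-1,0,0,47.8,-0.073,-0.131,-0.16,-1])

```text
clock: 9.85
tool_pos: [0.4988, -0.205, 0.2251]
tool_rot: [[-0.422, -0.907, -0.004], [-0.907, 0.422, 0.001], [0.001, 0.004, -1.0]]
force: [-0.1, 0.2, -3.5]
opening: 0.0095
finger_force: 60.1
```

Call:
carry_out(moves=[0,0,0,0,0,0,-1,0,0,0,0,0,0,-1,0,0,0,0,0,0,-1,0,0,0,0,0,0,-1,0,0,0,0,0,0,-1,0,0,0,0,0,0,-1,0,0,0,0,0,0,-1,0,0,0,0,0,0,-1])

```text
clock: 10.65
tool_pos: [0.5001, -0.2052, 0.2266]
tool_rot: [[-0.423, -0.906, -0.0], [-0.906, 0.423, -0.0], [0.0, 0.0, -1.0]]
force: [0.9, -0.1, -4.5]
opening: 0.0094
finger_force: 60.1
```

```bash
python3 - <<'E'
from fit import *
c=snap('side','pics/s3.png');d=snap('top','pics/t3.png')
s=r.sense();print(s['tool_pos'],s['tool_rot'].round(3).tolist(),s['force'],s['torque'],s['joint_positions'].round(2))
def crop(c,x0,y0,w,h,k):
    im=cv2.resize(c['img'][y0:y0+h,x0:x0+w,::-1],None,fx=k,fy=k,interpolation=cv2.INTER_CUBIC)
    for i in range(0,w,10): cv2.putText(im,str(x0+i),(i*k,10),0,.35,(0,0,255),1)
    for i in range(0,h,10): cv2.putText(im,str(y0+i),(0,i*k),0,.35,(0,0,255),1)
    return im
cv2.imwrite('pics/c6.png',np.hstack([crop(c,275,170,80,120,5),crop(d,295,165,80,120,5)]))
E
```

```text
[ 0.50014062 -0.20518537  0.22657889] [[-0.423, -0.906, -0.0], [-0.906, 0.423, -0.0], [0.0, 0.0, -1.0]] [ 0.1253083  -0.18076855 -3.84929213] [-0.03050421  0.01534132 -0.05047025] [-0.54  0.29 -0.02  1.26 -0.   -1.67]
```

View pics/c6.png

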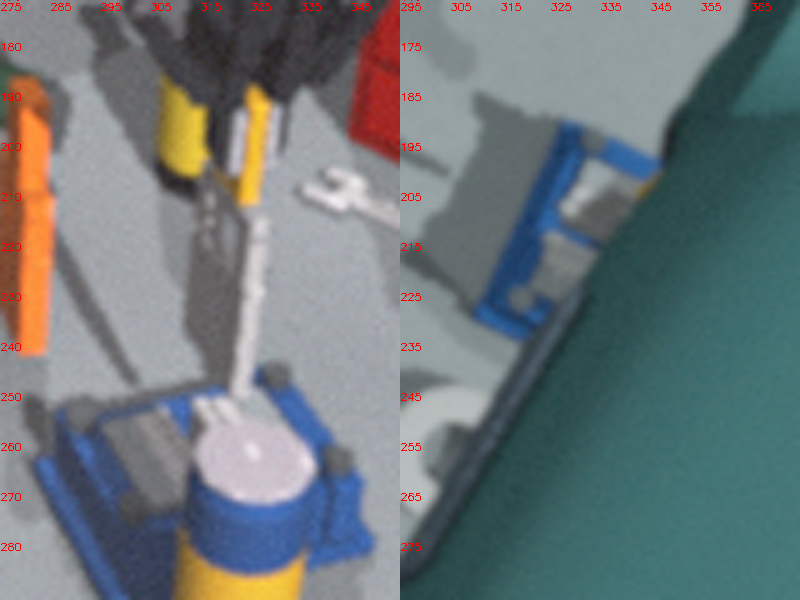

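The plate hangs upright over the cradle. Before lowering, I'll check the centre along the gap with y-profiles of the blocks and the blue rim in the first top picture.

```bash
python3 - <<'E'
from fit import *
p=np.load('cr.npy')
for k in np.arange(-.062,.0621,.002):
    o=[]
    for x0,x1,z in((-.04,-.015,.05),(.015,.04,.05),(-.005,-.002,.03)):
        x=np.linspace(x0,x1,20);q=proj(b,xf(p,np.c_[x,np.full(20,k),np.full(20,z)])).astype(np.float32)
        o.append(cv2.remap(b['img'],q[None,:,0],q[None,:,1],cv2.INTER_LINEAR).mean((0,1)).round().astype(int))
    print(round(k*1000),*o)
# plate predicted foot corners in side view vs seen; gap mid
c=ld('pics/s3.npz');s=r.sense();m=s['tool_pos']-[0,0,.0414]
ux=np.array([.906,-.423,0]);uy=np.array([.423,.906,0])
print(proj(c,[m+i*.005*ux+j*.03*uy+[0,0,-.082] for i,j in((-1,-1),(1,-1),(1,1),(-1,1))]).round(1).tolist())
print(proj(c,[m+i*.005*ux+j*.015*uy+[0,0,.026] for i,j in((-1,-1),(1,-1),(1,1),(-1,1))]).round(1).tolist())
E
```

```text
-62 [78 85 86] [110 120 123] [109 119 121]
-60 [76 84 85] [110 120 123] [111 120 122]
-58 [75 83 84] [109 120 122] [109 119 121]
-56 [74 82 83] [109 120 122] [108 118 121]
-54 [74 82 83] [109 119 122] [104 115 121]
-52 [73 81 83] [107 118 122] [ 95 109 121]
-50 [69 77 82] [101 114 122] [ 79  98 121]
-48 [62 71 81] [ 90 106 123] [ 62  88 123]
-46 [50 64 80] [ 73  96 126] [ 47  82 125]
-44 [37 56 82] [ 55  87 127] [ 42  81 129]
-42 [28 53 84] [ 44  83 130] [ 42  83 133]
-40 [27 54 88] [ 40  83 134] [ 48  86 134]
-38 [29 54 89] [ 43  84 134] [ 55  88 133]
-36 [34 56 86] [ 51  87 133] [ 64  89 128]
-34 [46 62 86] [ 70  97 133] [ 68  87 118]
-32 [61 72 88] [ 95 112 136] [ 68  81 104]
-30 [77 85 92] [118 130 142] [68 78 95]
-28 [87 93 97] [131 141 146] [70 77 89]
-26 [ 92  97 100] [138 146 148] [69 77 88]
-24 [ 94  99 100] [141 149 150] [65 73 84]
-22 [ 94 100 100] [141 148 150] [63 71 82]
-20 [ 94 100 100] [141 148 149] [64 70 82]
-18 [ 94  99 100] [141 148 149] [64 71 83]
-16 [ 94 100 101] [140 148 149] [65 73 84]
-14 [ 95 100 101] [140 147 148] [68 76 85]
-12 [ 95 100 101] [140 147 148]
[... 961 characters left out ...]
[109 118 125] [ 75  97 128]
36 [65 77 93] [ 84  96 112] [ 66  93 130]
38 [49 67 92] [ 58  79 106] [ 56  89 132]
40 [37 61 92] [ 42  73 112] [ 45  83 131]
42 [31 58 93] [ 37  75 121] [ 37  77 128]
44 [27 55 92] [ 34  75 125] [ 34  71 119]
46 [26 53 89] [ 31  70 117] [ 31  63 107]
48 [24 51 86] [ 26  61 103] [27 55 95]
50 [22 50 85] [24 54 92] [25 52 89]
52 [23 51 86] [25 52 87] [26 53 88]
54 [25 53 88] [26 53 87] [31 56 88]
56 [32 56 89] [32 57 88] [41 61 89]
58 [43 62 89] [43 63 88] [57 71 90]
60 [55 70 89] [57 71 87] [71 80 90]
62 [67 78 88] [69 78 87] [76 84 90]
[[321.2, 251.0], [324.9, 250.1], [314.5, 235.4], [311.0, 236.2]]
[[322.8, 211.9], [326.7, 211.1], [321.1, 204.2], [317.3, 204.9]]
```

Block ends put the gap centre at about (0.500,-0.2034). I'll shift +1.8 mm in y and lower to just above the gap mouth, then in.

Call:
carry_out(moves=[0,0,0,0.0002,0.0018,0,-1,0,0,0,0.0002,0.0018,-0.015,-1,0,0,0,0.0002,0.0018,-0.03,-1,0,0,0,0.0002,0.0018,-0.04,-1,0,0,0,0.0002,0.0018,-0.047,-1,0,0,0,0.0002,0.0018,-0.05,-1,0,0,0,0.0002,0.0018,-0.053,-1,0,0,0,0.0002,0.0018,-0.053,-1])

```text
clock: 11.55
tool_pos: [0.5004, -0.2034, 0.1736]
tool_rot: [[-0.423, -0.906, 0.0], [-0.906, 0.423, -0.0], [0.0, -0.0, -1.0]]
force: [0.2, 0.6, -5.0]
opening: 0.0096
finger_force: 60.0
```

Call:
carry_out(moves=[0,0,0,0,0,-0.001,-1,0,0,0,0,0,-0.002,-1,0,0,0,0,0,-0.003,-1,0,0,0,0,0,-0.004,-1,0,0,0,0,0,-0.005,-1,0,0,0,0,0,-0.006,-1,0,0,0,0,0,-0.006,-1,0,0,0,0,0,-0.006,-1])

```text
clock: 12.35
tool_pos: [0.5004, -0.2034, 0.1676]
tool_rot: [[-0.423, -0.906, 0.0], [-0.906, 0.423, -0.0], [0.0, -0.0, -1.0]]
force: [0.4, -0.2, -4.3]
opening: 0.0092
finger_force: 60.1
```

Call:
carry_out(moves=[0,0,0,0,0,-0.002,-1,0,0,0,0,0,-0.004,-1,0,0,0,0,0,-0.006,-1,0,0,0,0,0,-0.008,-1,0,0,0,0,0,-0.01,-1,0,0,0,0,0,-0.012,-1,0,0,0,0,0,-0.012,-1,0,0,0,0,0,-0.012,-1])

```text
clock: 13.15
tool_pos: [0.5003, -0.2034, 0.1555]
tool_rot: [[-0.423, -0.906, -0.0], [-0.906, 0.423, 0.0], [0.0, 0.0, -1.0]]
force: [-1.1, -1.0, -3.9]
opening: 0.0091
finger_force: 60.0
```

Call:
carry_out(moves=[0,0,0,0,0,-0.003,-1,0,0,0,0,0,-0.006,-1,0,0,0,0,0,-0.009,-1,0,0,0,0,0,-0.012,-1,0,0,0,0,0,-0.014,-1,0,0,0,0,0,-0.016,-1,0,0,0,0,0,-0.017,-1,0,0,0,0,0,-0.017,-1])

```text
clock: 13.95
tool_pos: [0.5003, -0.2033, 0.1384]
tool_rot: [[-0.423, -0.906, -0.0], [-0.906, 0.423, 0.0], [0.0, 0.0, -1.0]]
force: [0.1, -1.1, -5.1]
opening: 0.0093
finger_force: 60.0
```

Call:
carry_out(moves=[0,0,0,0,0,-0.0005,-1,0,0,0,0,0,-0.001,-1,0,0,0,0,0,-0.0015,-1,0,0,0,0,0,-0.002,-1,0,0,0,0,0,-0.0025,-1,0,0,0,0,0,-0.003,-1,0,0,0,0,0,-0.003,-1,0,0,0,0,0,-0.003,-1])

```text
clock: 14.75
tool_pos: [0.5004, -0.2034, 0.1357]
tool_rot: [[-0.423, -0.906, 0.0], [-0.906, 0.423, -0.0], [0.0, -0.0, -1.0]]
force: [-0.8, -2.1, -2.7]
opening: 0.0093
finger_force: 60.4
```

Call:
carry_out(moves=[0,0,0,0,0,-0.0005,-1,0,0,0,0,0,-0.0005,-1,0,0,0,0,0,-0.001,-1,0,0,0,0,0,-0.001,-1,0,0,0,0,0,-0.001,-1,0,0,0,0,0,-0.001,-1,0,0,0,0,0,-0.001,-1,0,0,0,0,0,-0.001,-1])

```text
clock: 15.55
tool_pos: [0.5007, -0.2036, 0.1356]
tool_rot: [[-0.423, -0.906, 0.001], [-0.906, 0.423, -0.001], [0.0, -0.002, -1.0]]
force: [-3.1, -0.2, 11.5]
opening: 0.0096
finger_force: 62.5
```

The foot is on the floor: +11.5 N at TCP z 0.1356, against 0.1354 expected. I'll open gently and withdraw.

Call:
carry_out(moves=[0,0,0,0,0,0.001,-0.75,0,0,0,0,0,0.001,-0.7,0,0,0,0,0,0.001,-0.6,0,0,0,0,0,0.001,-0.5,0,0,0,0,0,0.001,-0.4,0,0,0,0,0,0.001,-0.2,0,0,0,0,0,0.001,0,0,0,0,0,0,0.001,0])

```text
clock: 16.35
tool_pos: [0.5004, -0.2034, 0.1356]
tool_rot: [[-0.423, -0.906, -0.0], [-0.906, 0.423, -0.0], [0.0, 0.0, -1.0]]
force: [0.6, 0.0, 0.0]
opening: 0.0428
finger_force: 0.0
```

Call:
carry_out(moves=[0,0,0,0,0,0.01,0,0,0,0,0,0,0.03,0,0,0,0,0,0,0.05,0,0,0,0,0,0,0.08,0,0,0,0,0,0,0.11,0,0,0,0,0,0,0.15,0,0,0,0,0,0,0.18,0,0,0,0,0,0,0.18,0])

```text
clock: 17.15
tool_pos: [0.5012, -0.2039, 0.32]
tool_rot: [[-0.423, -0.906, 0.005], [-0.906, 0.423, -0.003], [0.001, -0.006, -1.0]]
force: [-0.1, -0.3, -0.6]
opening: 0.0426
finger_force: 0.0
```

```bash
python3 - <<'E'
from h import *
c=snap('side','pics/s4.png',scale=1.5)
a=ld('pics/s0.npz')
x=np.hstack([cv2.resize(c['img'][150:290,270:350,::-1],None,fx=4,fy=4,interpolation=cv2.INTER_CUBIC),cv2.resize(c['img'][110:250,195:300,::-1],None,fx=4,fy=4,interpolation=cv2.INTER_CUBIC)])
cv2.imwrite('pics/c7.png',x)
m=np.array([.5004,-.2034,.094]);ux=np.array([.906,-.423,0]);uy=np.array([.423,.906,0])
for z in(.026,.082):print(((proj(dict(K=c['intrinsics'],T=c['camera_from_world']),[m+i*.005*ux+j*.015*uy+[0,0,z] for i,j in((-1,-1),(1,-1),(1,1),(-1,1))])-[270,150])*4).round().tolist())
E
```

```text
[[195.0, 366.0], [210.0, 363.0], [189.0, 334.0], [174.0, 337.0]]
[[204.0, 294.0], [219.0, 291.0], [197.0, 262.0], [182.0, 265.0]]
```

View pics/c7.png

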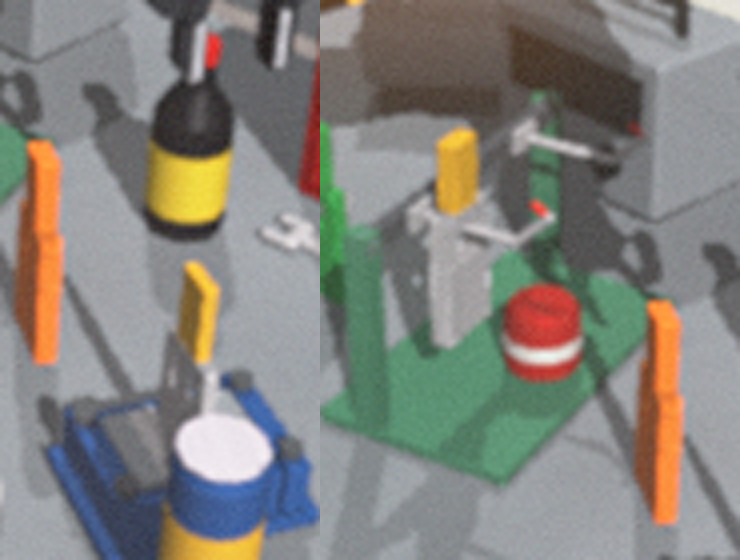

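The plate stands upright in the gap. Its tab, at about (185–218, 262–365), matches the predicted outline, and the other plate still hangs undisturbed. I'm handing in.

```bash
python3 -c "
from station import r
print(r.sign_off())"
```

```text
the job is handed in; nothing more can be done
None
```

The 10 mm plate, which was on the left hook, came off over the barb without forcing and stands upright on the floor of the cradle gap with its tab up; the other plate still hangs on its hook, and the job is handed in, though the sign-off returned no verdict.

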